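# Put the sockets back on the rail in order of size

### The job

Put the four loose sockets back on the socket rail, one standing upright, mouth up, in the middle of each empty holder pad, so that the whole row runs in order of size from the smallest socket, which is still at one end of the rail, to the largest, which is still at the other. Leave those two end sockets where they stand.

Things in the scene. Friction and masses are not known exactly. Their poses are not given: they have to be found in the camera images.
- socket_17: hexagon socket, a chromed steel cylinder standing upright with its open six-sided mouth up, smallest of the four loose ones, blue band round the mouth: outer diameter 24 mm, 38 mm tall, its lowest 13 mm a neck of 22 mm diameter, about 75 g. Stands on the red mat (top 2 mm above the table). Origin at the centre of its underside, z up.
- socket_21: hexagon socket, a chromed steel cylinder standing upright with its open six-sided mouth up, second smallest loose one, yellow band round the mouth: outer diameter 29 mm, 40 mm tall, its lowest 13 mm a neck of 24 mm diameter, about 105 g. Stands on the red mat. Origin at the centre of its underside, z up.
- socket_24: hexagon socket, a chromed steel cylinder standing upright with its open six-sided mouth up, second largest loose one, green band round the mouth: outer diameter 33.5 mm, 42 mm tall, its lowest 13 mm a neck of 27 mm diameter, about 140 g. Stands on the red mat. Origin at the centre of its underside, z up.
- socket_27: hexagon socket, a chromed steel cylinder standing upright with its open six-sided mouth up, largest loose one, orange band round the mouth: outer diameter 38 mm, 44 mm tall, its lowest 13 mm a neck of 30 mm diameter, about 180 g. Stands on the red mat. Origin at the centre of its underside, z up.
- socket_13: hexagon socket, a chromed steel cylinder standing upright with its open six-sided mouth up, the smallest of the set, without a band, standing on the holder pad at one end of the rail (either end): outer diameter 20 mm, 37 mm tall, its lowest 13 mm a neck of 22 mm diameter, about 60 g. Loose, not clipped. Origin at the centre of its underside, z up.
- socket_32: hexagon socket, a chromed steel cylinder standing upright with its open six-sided mouth up, the largest of the set, without a band, standing on the holder pad at the other end of the rail: outer diameter 44 mm, 48 mm tall, its lowest 13 mm a neck of 34 mm diameter, about 260 g. Loose, not clipped. Origin at the centre of its underside, z up.
- pad_a: empty holder pad next to the rail end on the robot's right (-y): flat round disc, 48 mm across, grey with a bright face, fixed on a straight aluminium rail (40 mm wide, 404 long) that lies crosswise ahead of the robot with six pads 60 to 75 mm apart. A socket just stands on it. Origin: centre of its top face, 18 mm above the table; z up, y along the rail to the robot's left.
- pad_b: empty holder pad second from the robot's right: flat round disc, 48 mm across, grey with a bright face, fixed on a straight aluminium rail (40 mm wide, 404 long) that lies crosswise ahead of the robot with six pads 60 to 75 mm apart. A socket just stands on it. Origin: centre of its top face, 18 mm above the table; z up, y along the rail to the robot's left.
- pad_c: empty holder pad second from the robot's left: flat round disc, 48 mm across, grey with a bright face, fixed on a straight aluminium rail (40 mm wide, 404 long) that lies crosswise ahead of the robot with six pads 60 to 75 mm apart. A socket just stands on it. Origin: centre of its top face, 18 mm above the table; z up, y along the rail to the robot's left.
- pad_d: empty holder pad next to the rail end on the robot's left (+y): flat round disc, 48 mm across, grey with a bright face, fixed on a straight aluminium rail (40 mm wide, 404 long) that lies crosswise ahead of the robot with six pads 60 to 75 mm apart. A socket just stands on it. Origin: centre of its top face, 18 mm above the table; z up, y along the rail to the robot's left.
There are look-alikes about, which are no part of the job. Leave any brown look-alike of the socket_24 alone.

How it is judged:
By the outcome, as a careful person would: the job done as asked, in the order asked, and still so for the second after the job is handed in, with the robot touching nothing.
It also fails if it takes over 93 s, if anything falls off the work surface, if the arm or the gripper's body presses on something with over 40 N, if the wrist force passes 120 N, or if a joint passes its speed limit or range.

### The arm

A 6-joint arm with a two-finger parallel gripper is mounted at the origin on the work surface. World frame = base frame: x ahead of the robot, y to its left, z up, the work surface at z = 0. Lengths are in m, angles in rad, forces in N, time in s.
With the tool pointing down it reaches from about 0.425 to 0.95 m from the base axis. Payload 3.5 kg.
Tool frame: the origin (TCP) lies between the finger pads; the fingertips stand 22 mm ahead of it and the grasp point (between the pads) lies 3 mm ahead of it (ctrl.nose_length is the z of the fingertips in the tool frame, in m); z points along the fingers, y is the line along which they close (so a half turn about z gives the same grasp; the last joint's range is limited). The gripper opens to 85 mm and grips with 20 to 120 N. Pads are 22 mm wide; open, the fingers measure 114 mm over their backs; the gripper's body (76 mm by 85 mm) begins 54 mm behind the grasp point. The pads swing forward as they close: fully open they stand 13 mm farther back than shut.
Start: joints at [1.155, 0.286, 1.577, -0, 1.279, -0.15], TCP at [0.177, 0.651, 0.253] pointing down, gripper open.
Joint ranges: [-2.77, 2.77], [-0.9, 2.22], [0.21, 2.48], [-1.53, 4.67], [0.24, 2.81], [-2.84, 2.84]. Speed limits (rad/s): [2.79, 2.79, 3.14, 3.14, 3.14, 3.14].

### API

Orientations are given as a unit quaternion [x, y, z, w].
In Python, from plant import ctrl gives the robot as it stands. The module is installed in compiled form; this text tells all that it offers.
- The arm moves only by the tool send_rows, never from a script. Its argument "rows" is text: rows parted by semicolons, each of 7 numbers parted by spaces: the turn, a rotation vector about the tool's x, y, z in fractions of the full range, 1 being 360 degrees, then the shift along the tool's x, y, z in parts of the range, where 1.0 means 1000 mm, then the opening, from -1 (shut) to 1 (fully open). A call has 1 to 8 rows; each row is the pose to reach, as a shift and turn from the pose commanded when the call began, along the tool's axes at that moment; what a row does not reach only later rows make up. A row lasts 1/8 s, in which the tool goes at most 62.5 mm and 10.7 degrees, less where a joint would pass 70% of its speed; a pose out of reach is approached as far as the arm can. No shift or turn number may pass 1 either way. A call with a gripper value outside its range is refused whole. The fingers move at their own pace and stop on an object; "grip_force" is the grip in N (left out, the last holds). Time passes only in rows, so rows that repeat a pose let the fingers close. It gives the time, the measured TCP pose, the force, the opening and the grip force at its end, in the units of the state.
- ctrl.get_state(): the state, without advancing time (a new reading comes with each control period).
- ctrl.read_camera(name): name is "scene" or "top" or "wrist"; returns a dict with "color" (420x560x3 uint8, red, green, blue), "fx", "fy", "cx", "cy" (pixels), "D" ([k1, k2, p1, p2, k3] as OpenCV has them; the pictures are not rectified), "extrinsics" (4x4, takes a point from world to camera coordinates). Camera axes: x right, y down, z forward; pixel columns grow to the right and rows downward; lengths in m; the calibration is good to about 2 mm. A picture is of the moment at which its call begins. There is no depth.
- ctrl.sign_off(): hands the job in; it is judged then, once.
Trained networks look in a picture, given as the dict that the camera call returned (one of the last four; its "shot" number tells which), for a name from the list of things; names that differ only in an ending like _2 or _b are one class to them, and where a whole thing is asked for, a point or a joint stands for the part that bears it (a point fixed in the world has none). Each returns a list of dicts, best first, with "p" (0 to 1); they miss things now and then, are a little off and sometimes report something else, mostly with a low value. They report only what shows in the picture. A call takes as long as a camera call. They do not tell look-alikes from the thing itself.
- ctrl.look_for(picture, target): "position" ([x, y, z] in m, in the coordinates of the camera as it stood for that picture, good to about 4 mm: the middle of the surface that is visible of it).
The state is a dict: "time": time; "qpos": joint angles; "dq": joint speeds; "joint_efforts": joint torques, N m; "eef_pos": TCP position; "tcp_rot": TCP orientation; "contact_force": force on the tool from outside, world axes, zero at the start; "wrist_torque": the same for the moment, N m; "opening": opening from 0.0 (shut) to 1.0 (fully open); "finger_force": force on a finger pad.
Only numpy, scipy, OpenCV 4.12 (cv2) and the standard library are available. Lean on these libraries where they do the work, as an engineer would, in place of code of your own. Each camera call takes 0.05 s, during which the arm holds its last target. There are 200 camera calls.

## Working session

There is one attempt and no reset: what is moved stays moved. The work goes in short steps, Python scripts to look and compute and a tool call to move; the robot and the scene stay as the last step left them, time stands still between calls to the robot, and variables do not carry over. Pictures are saved under pics/ and viewed, at most 14 in all, crops included, and the job is handed in when it is done.

Besides the shell and the picture viewer there is one more tool, called after "Request:" as name(argument=value, ...) on one line, values as JSON. send_rows: Moves the arm, as the interface text tells. Its arguments: {"type":"object","properties":{"rows":{"type":"string"},"grip_force":{"type":"number"}},"required":["rows"]}

```bash
mkdir -p pics
cat > h.py <<'E'
import numpy as np, cv2
from plant import ctrl
def w(p,cam): 
    E=np.array(cam["extrinsics"]); return np.linalg.inv(E)@np.r_[p,1]
def save(c,n): cv2.imwrite("pics/"+n,cv2.cvtColor(c["color"],cv2.COLOR_RGB2BGR))
E
python3 - <<'E'
from h import *
np.set_printoptions(precision=4,suppress=True)
s=ctrl.get_state(); print({k:np.round(v,3) for k,v in s.items()})
for cam in("top","scene"):
    c=ctrl.read_camera(cam); save(c,cam+".png")
    K=np.array([[c["fx"],0,c["cx"]],[0,c["fy"],c["cy"]],[0,0,1]]);E=np.array(c["extrinsics"])
    print(cam, "campos",np.linalg.inv(E)[:3,3])
    for n in["socket_17","socket_21","socket_24","socket_27","socket_13","socket_32","pad_a"]:
        for r in ctrl.look_for(c,n)[:6]:
            p=np.array(r["position"]);uv=cv2.projectPoints(p.reshape(1,3),np.zeros(3),np.zeros(3),K,np.array(c["D"],float))[0].ravel()
            print(n,round(r["p"],2),w(p,c)[:3],uv.round())
E
```

```text
{'time': np.float64(0.0), 'qpos': array([ 1.155,  0.287,  1.578, -0.   ,  1.279, -0.15 ]), 'dq': array([ 0.002,  0.   , -0.001,  0.001, -0.001, -0.   ]), 'joint_efforts': array([ -0.001, -40.598, -29.263,  -0.   ,   0.006,  -0.   ]), 'eef_pos': array([0.177, 0.651, 0.252]), 'tcp_rot': array([ 0.132,  0.991, -0.001, -0.   ]), 'contact_force': array([-0.168,  1.023, -0.341]), 'wrist_torque': array([-0.022,  0.016, -0.036]), 'finger_force': np.float64(0.0), 'opening': np.float64(0.994)}
top campos [ 0.383  -0.0094  0.968 ]
socket_17 0.77 [ 0.5202 -0.2732  0.0374] [395. 219.]
socket_17 0.71 [ 0.4929 -0.3498  0.0356] [427. 230.]
socket_17 0.62 [ 0.4336 -0.0909  0.0337] [322. 255.]
socket_17 0.59 [ 0.587  -0.115   0.0486] [331. 192.]
socket_17 0.46 [0.4281 0.0805 0.0345] [252. 257.]
socket_21 0.77 [ 0.5202 -0.2732  0.0374] [395. 219.]
socket_21 0.71 [ 0.4929 -0.3498  0.0356] [427. 230.]
socket_21 0.62 [ 0.4336 -0.0909  0.0337] [322. 255.]
socket_21 0.59 [ 0.587  -0.115   0.0486] [331. 192.]
socket_21 0.46 [0.4281 0.0805 0.0345] [252. 257.]
socket_24 0.77 [ 0.5202 -0.2732  0.0374] [395. 219
[... 2579 characters left out ...]
]
socket_13 0.72 [0.4338 0.0855 0.0305] [298. 180.]
socket_13 0.7 [ 0.5038 -0.3472  0.037 ] [114. 261.]
socket_13 0.54 [0.6119 0.2077 0.0452] [388. 204.]
socket_32 0.93 [ 0.4485 -0.1002  0.0347] [226. 206.]
socket_32 0.93 [ 0.5311 -0.2684  0.0345] [159. 258.]
socket_32 0.81 [ 0.5964 -0.1192  0.051 ] [243. 248.]
socket_32 0.72 [0.4338 0.0855 0.0305] [298. 180.]
socket_32 0.7 [ 0.5038 -0.3472  0.037 ] [114. 261.]
socket_32 0.54 [0.6119 0.2077 0.0452] [388. 204.]
pad_a 0.79 [ 0.5962 -0.0485  0.0191] [277. 247.]
pad_a 0.68 [0.6025 0.0846 0.0217] [335. 227.]
pad_a 0.62 [0.6019 0.0154 0.0182] [306. 239.]
pad_a 0.54 [0.6032 0.1464 0.0153] [360. 220.]
pad_a 0.27 [ 0.595  -0.1172  0.0494] [244. 248.]
```

View pics/top.png

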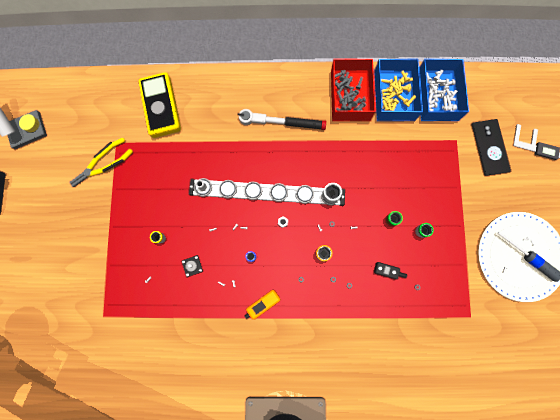

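View pics/scene.png

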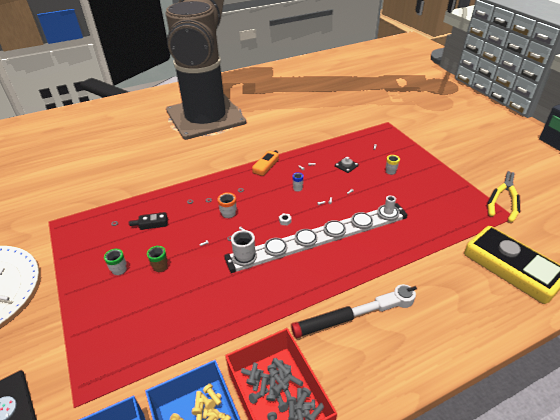

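The loose sockets in the top view are yellow (157,237), blue (251,257), orange (324,254) and two greens. In the scene view the green at (116,262) has a chrome body. The one at (157,258) is brown, so the real socket_24 is the top-view one at (425,230). The small end is at +y and the large end at -y, so a=27, b=24, c=21, d=17.

```bash
cat >> h.py <<'E'
np.set_printoptions(precision=1,suppress=True)
def cm(c): return np.array([[c["fx"],0,c["cx"]],[0,c["fy"],c["cy"]],[0,0,1]]),np.array(c["D"],float)
def at_z(c,uv,z):
    K,D=cm(c); r=np.r_[cv2.undistortPoints(np.array(uv,float).reshape(1,1,2),K,D).ravel(),1]
    I=np.linalg.inv(np.array(c["extrinsics"])); d=I[:3,:3]@r; o=I[:3,3]
    return (o+d*(z-o[2])/d[2])*1000
def proj(c,p):
    K,D=cm(c);E=np.array(c["extrinsics"]);return cv2.projectPoints(np.array(p,float).reshape(1,3),cv2.Rodrigues(E[:3,:3])[0],E[:3,3],K,D)[0].ravel()
HUE={"b":(110,128),"y":(25,33),"o":(8,18),"g":(50,80)}
def seg(c,k,near,r):
    m=cv2.inRange(cv2.cvtColor(c["color"],cv2.COLOR_RGB2HSV),(HUE[k][0],110,60),(HUE[k][1],255,255))
    q=np.zeros_like(m);cv2.circle(q,tuple(int(round(float(a))) for a in near),r,255,-1); ys,xs=np.nonzero(m&q)
    return (xs,ys)
def rim(c,k,near,r,z):
    xs,ys=seg(c,k,near,r)
    if len(xs)<4: return None
    # rectify rim plane pixels to world and take enclosing circle
    P=np.array([at_z(c,(x,y),z)[:2] for x,y in zip(xs,ys)],np.float32)
    ctr,rad=cv2.minEnclosingCircle(P); return np.r_[ctr,rad,len(xs)]
def goal(pos_mm,closedir_deg):
    """turn (deg about tool z) and tool-axis shift for TCP target, from the current measured pose; closedir = world angle of tool y"""
    from scipy.spatial.transform import Rotation as R
    s=ctrl.get_state(); r=R.from_quat(s["tcp_rot"]).as_matrix()
    a=np.degrees(np.arctan2(r[1,1],r[0,1])); t=-(closedir_deg-a); t=(t+90)%180-90
    print("tcp",s["eef_pos"]*1000,"ydir",round(a,2),"turn z",round(t,1),"shift",r.T@(np.array(pos_mm)-s["eef_pos"]*1000),"q6",round(s["qpos"][5],2))
E
python3 - <<'E'
from h import *
print(ctrl.nose_length)
objs={"b":((251,257),(298,180),.040),"y":((157,237),(393,160),.042),"o":((324,254),(227,200),.046),"g":((425,230),(116,258),.044)}
t=ctrl.read_camera("top");s=ctrl.read_camera("scene")
for k,(a,b,z) in objs.items(): print(k,rim(t,k,a,12,z),rim(s,k,b,14,z))
print("brown",rim(t,"g",(395,218),12,.044))
for n,c in(("top",t),("scene",s)):
  g=cv2.cvtColor(c["color"],cv2.COLOR_RGB2GRAY)
  for y in(-.047,.016,.085,.147):
    u=proj(c,(.597+.05*y,y,.018)).round().astype(int); q=np.zeros_like(g);cv2.circle(q,tuple(u.tolist()),11,255,-1)
    m=(cv2.inRange(g,225,255)&q); M=cv2.moments(m,True); uv=(M["m10"]/M["m00"],M["m01"]/M["m00"]);print(n,y,u,np.array(uv),at_z(c,uv,.018),M["m00"])
b=t["color"][165:275,140:440];cv2.imwrite("pics/tz.png",cv2.resize(b[:,:,::-1],None,fx=2.66,fy=2.66,interpolation=cv2.INTER_CUBIC))
E
```

```text
0.022
b [430.3  83.3  12.5  34. ] [434.8  83.4  16.4  47. ]
y [478.1 320.2  15.5  50. ] [478.4 322.5  16.4  38. ]
o [437.6 -94.   20.   39. ] [441.7 -94.4  24.  106. ]
g [ 493.4 -344.7   18.    63. ] [ 498.  -344.4   21.   118. ]
brown [ 522.9 -270.5   17.9   67. ]
top -0.047 [303 192] [302.5 192.8] [592.4 -45.1  18. ] 188.0
top 0.016 [279 191] [279.  191.4] [596.1  14.9  18. ] 183.0
top 0.085 [252 190] [251.6 189.9] [600.4  85.4  18. ] 194.0
top 0.147 [228 189] [227.9 188.5] [604.6 146.7  18. ] 196.0
scene -0.047 [277 247] [276.1 245.3] [590.  -47.2  18. ] 178.0
scene 0.016 [305 238] [305.2 236.7] [595.2  16.9  18. ] 161.0
scene 0.085 [335 228] [334.9 227.2] [599.1  85.7  18. ] 160.0
scene 0.147 [361 220] [361.8 219.3] [604.6 149.7  18. ] 152.0
```

View pics/tz.png

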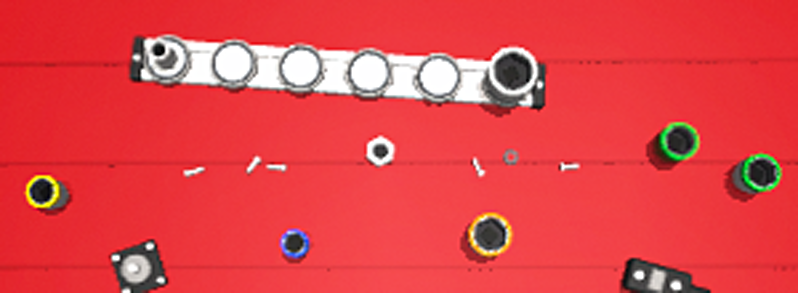

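The crop shows four empty pads. The real green ring is at the right and the brown look-alike left of it, with clear space around each socket. I'll go above yellow first.

```bash
python3 -c "
from h import *
goal((478.5,321,160),-3.6)"
```

```text
tcp [177.3 651.3 253.3] ydir 74.77 turn z 78.4 shift [-377.4 -239.6   93.3] q6 -0.15
```

Careful with the scale: shifts go in shares of 1000 mm and turns go in shares of 360 degrees. That gives: -377.4 mm / 1000 = -0.3774, -239.6 mm / 1000 = -0.2396, 78.4 degrees / 360 = 0.2178.

Request:
send_rows(rows="0 0 0.2178 -0.3774 -0.2396 0.0933 0.4;0 0 0.2178 -0.3774 -0.2396 0.0933 0.4;0 0 0.2178 -0.3774 -0.2396 0.0933 0.4;0 0 0.2178 -0.3774 -0.2396 0.0933 0.4;0 0 0.2178 -0.3774 -0.2396 0.0933 0.4;0 0 0.2178 -0.3774 -0.2396 0.0933 0.4;0 0 0.2178 -0.3774 -0.2396 0.0933 0.4;0 0 0.2178 -0.3774 -0.2396 0.0933 0.4")

```text
time: 1.9
eef_pos: [0.4801, 0.3184, 0.1593]
tcp_rot: [0.731, 0.682, -0.0, -0.0]
contact_force: [-0.0, -0.1, -0.6]
opening: 0.704
finger_force: 0.0
```

Run:
```python
from h import *
goal((478.5,321,160),-3.6)
c=ctrl.read_camera("wrist");save(c,"w1.png");u=proj(c,(.478,.321,.042));print(u,rim(c,"y",u,80,.042))
t=ctrl.read_camera("top");print(rim(t,"y",(157,237),12,.042))
```

```text
tcp [480.1 318.4 159.3] ydir -3.98 turn z -0.4 shift [ 2.5 -1.8 -0.7] q6 0.48
[277.1 207.5] [480.1 319.2  15.4 368. ]
[477.8 319.5  14.8  32. ]
```

View pics/w1.png

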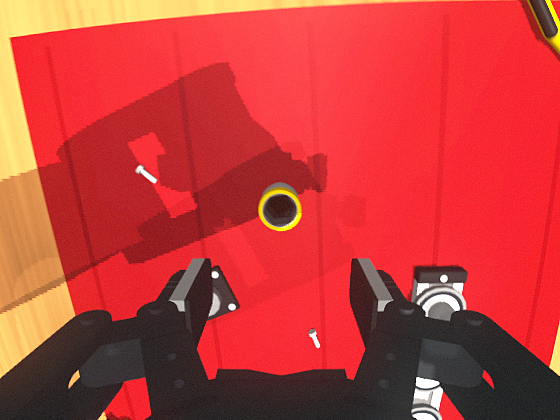

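The ring is at (279,209), centred between the fingers. I'll descend and grip.

To row units: 127.5 mm / 1000 = 0.1275, 110 mm / 1000 = 0.11, -0.4 degrees / 360 = -0.0011.

Request:
send_rows(rows="0 0 -0.0011 0.001 -0.0009 0.06 0.4;0 0 -0.0011 0.001 -0.0009 0.11 0.4;0 0 -0.0011 0.001 -0.0009 0.1275 0.4;0 0 -0.0011 0.001 -0.0009 0.1275 0.4;0 0 -0.0011 0.001 -0.0009 0.1275 -1;0 0 -0.0011 0.001 -0.0009 0.1275 -1;0 0 -0.0011 0.001 -0.0009 0.1275 -1;0 0 -0.0011 0.001 -0.0009 0.1275 -1", grip_force=50)

```text
time: 3.0
eef_pos: [0.4795, 0.323, 0.0353]
tcp_rot: [0.727, 0.687, 0.002, 0.001]
contact_force: [-1.0, 0.6, 6.7]
opening: 0.321
finger_force: 49.3
```

To row units: -90 mm / 1000 = -0.09, -60 mm / 1000 = -0.06.

Request:
send_rows(rows="0 0 0 0 0 -0.015 -1;0 0 0 0 0 -0.06 -1;0 0 0 0 0 -0.09 -1;0 0 0 0 0 -0.09 -1")

```text
time: 3.5
eef_pos: [0.4796, 0.3228, 0.1262]
tcp_rot: [0.727, 0.687, 0.003, 0.001]
contact_force: [0.5, -0.0, -2.1]
opening: 0.32
finger_force: 49.4
```

Run:
```python
from h import *
goal((599.5,85.4,120),-3.6)
c=ctrl.read_camera("wrist");save(c,"w2.png");p=ctrl.get_state()["eef_pos"]
u=proj(c,p+[0,0,.010]);print(u,"rim rel tcp",rim(c,"y",u,80,p[2]+.010)-np.r_[p[:2]*1000,0,0])
```

```text
tcp [479.6 322.8 126.2] ydir -3.23 turn z 0.4 shift [-230.3  133.1    6.4] q6 0.47
[276.4 307.9] rim rel tcp [   1.6   -1.    16.6 1354. ]
```

View pics/w2.png

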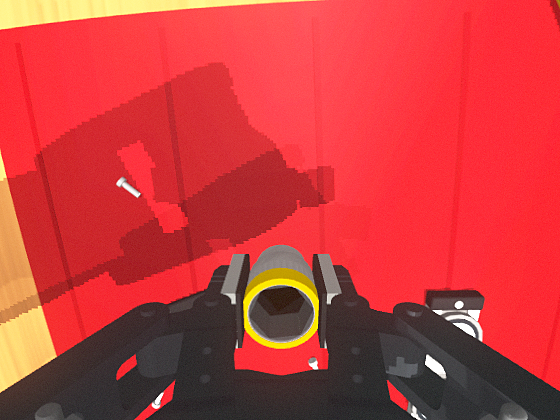

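Yellow is held upright between the pads, ring at (282,310).

```bash
cat >> h.py <<'E'
def held(k,dz):
    c=ctrl.read_camera("wrist");p=ctrl.get_state()["eef_pos"]
    u=proj(c,p+[0,0,dz]);r=rim(c,k,u,80,p[2]+dz);print("rim rel tcp",r-np.r_[p[:2]*1000,0,0]);return r[:2]-p[:2]*1000
E
python3 - <<'E'
from h import *
for d in(.0067,.0067): o=held("y",d)
goal((600-o[0],85.2-o[1],120),-3.6)
E
```

```text
rim rel tcp [   1.4   -2.5   17.3 1370. ]
rim rel tcp [   0.9   -2.3   17.2 1406. ]
tcp [476.6 321.5 121. ] ydir -3.23 turn z 0.4 shift [-226.7  135.6    1. ] q6 0.47
```

Run:
```python
from h import *
for i in range(4): ctrl.read_camera("wrist"); s=ctrl.get_state();print(s["time"],s["eef_pos"]*1000)
```

```text
3.7 [476.3 321.4 120.5]
3.75 [476.3 321.4 120.4]
3.8 [476.5 321.4 120.5]
3.85 [476.7 321.6 120.8]
```

To row units: -226.7 mm / 1000 = -0.2267, 135.6 mm / 1000 = 0.1356, 0.4 degrees / 360 = 0.0011.

Request:
send_rows(rows="0 0 0.0011 -0.045 0.027 0 -1;0 0 0.0011 -0.095 0.057 0 -1;0 0 0.0011 -0.145 0.087 0 -1;0 0 0.0011 -0.195 0.117 0 -1;0 0 0.0011 -0.2267 0.1356 0 -1;0 0 0.0011 -0.2267 0.1356 0 -1;0 0 0.0011 -0.2267 0.1356 0 -1;0 0 0.0011 -0.2267 0.1356 0 -1")

```text
time: 4.85
eef_pos: [0.5994, 0.0892, 0.122]
tcp_rot: [0.729, 0.685, -0.0, -0.001]
contact_force: [0.2, -0.5, -2.2]
opening: 0.322
finger_force: 49.5
```

Run:
```python
from h import *
for i in range(3):o=held("y",.0067)
goal((600-o[0],85.2-o[1],50),-3.6)
c=ctrl.read_camera("scene");cv2.imwrite("pics/s1.png",cv2.resize(c["color"][120:290,200:430,::-1],None,fx=3,fy=3))
```

```text
rim rel tcp [   0.2   -1.8   16.9 1197. ]
rim rel tcp [   0.1   -1.7   17.  1198. ]
rim rel tcp [   0.1   -1.6   17.  1170. ]
tcp [599.8  89.1 122.5] ydir -3.54 turn z 0.1 shift [-2.2  0.2 72.5] q6 0.04
```

View pics/s1.png

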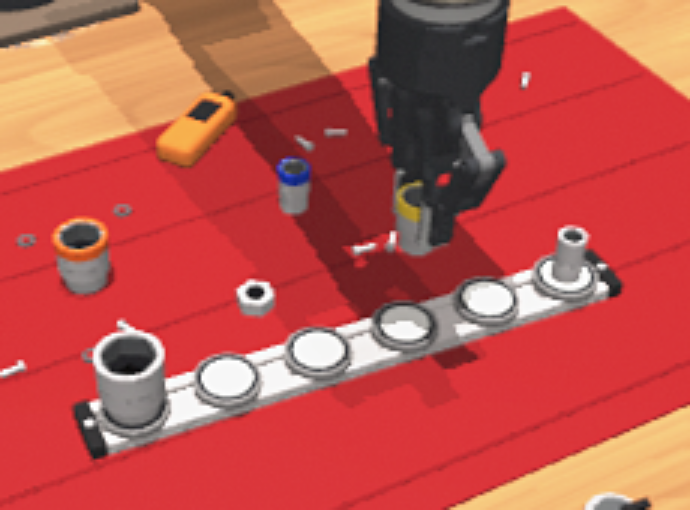

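Yellow is upright above pad c in the scene view. I'll lower it and feel for contact.

To row units: 70 mm / 1000 = 0.07, 68 mm / 1000 = 0.068.

Request:
send_rows(rows="0 0 0 -0.002 0 0.04 -1;0 0 0 -0.002 0 0.062 -1;0 0 0 -0.002 0 0.066 -1;0 0 0 -0.002 0 0.068 -1;0 0 0 -0.002 0 0.07 -1;0 0 0 -0.002 0 0.07 -1")

```text
time: 5.8
eef_pos: [0.6007, 0.0861, 0.0535]
tcp_rot: [0.729, 0.684, 0.001, 0.001]
contact_force: [-0.2, 0.7, -1.0]
opening: 0.321
finger_force: 49.5
```

Request:
send_rows(rows="0 0 0 0 0 0.001 -1;0 0 0 0 0 0.002 -1;0 0 0 0 0 0.002 -1")

```text
time: 6.18
eef_pos: [0.6005, 0.086, 0.0513]
tcp_rot: [0.729, 0.684, 0.0, 0.0]
contact_force: [-2.3, 0.2, 4.9]
opening: 0.323
finger_force: 49.9
```

Contact came at 51.3 mm as predicted, so I'll release and rise.

To row units: -110 mm / 1000 = -0.11, -70 mm / 1000 = -0.07.

Request:
send_rows(rows="0 0 0 0 0 0 0;0 0 0 0 0 0 0.4;0 0 0 0 0 0 0.4;0 0 0 0 0 -0.02 0.4;0 0 0 0 0 -0.07 0.4;0 0 0 0 0 -0.11 0.4;0 0 0 0 0 -0.11 0.4;0 0 0 0 0 -0.11 0.4")

```text
time: 7.18
eef_pos: [0.5999, 0.0861, 0.161]
tcp_rot: [0.729, 0.684, 0.0, 0.0]
contact_force: [0.5, -0.7, -0.1]
opening: 0.701
finger_force: 0.0
```

Run:
```python
from h import *
c=ctrl.read_camera("wrist");u=proj(c,(.6,.085,.058));print(u,rim(c,"y",u,80,.058))
t=ctrl.read_camera("top");print(rim(t,"b",(251,257),12,.040)); s=ctrl.read_camera("scene");u=proj(s,(.6,.085,.058));print("scene y",rim(s,"y",u,12,.058))
save(c,"w3.png")
goal((431.5,83.3,160),-3.6)
```

```text
[280.4 218.6] [600.1  83.4  16.  263. ]
[430.6  82.4  12.4  24. ]
scene y [603.7  78.8  11.7  15. ]
tcp [599.   86.1 158.8] ydir -3.63 turn z -0.0 shift [ -13.4 -167.    -0.7] q6 0.04
```

View pics/w3.png

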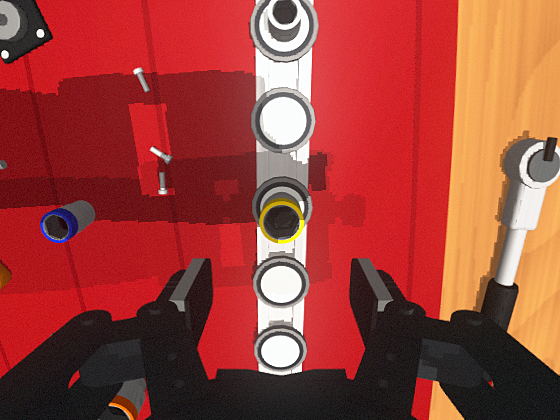

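The wrist view shows yellow upright on pad c at (281,220), with empty pads d (285,120), b (283,285) and a (281,350). I'll cross-check the pad centres and move to blue.

To row units: -167 mm / 1000 = -0.167, -110 mm / 1000 = -0.11.

Request:
send_rows(rows="0 0 0 -0.004 -0.05 0 0.4;0 0 0 -0.008 -0.11 0 0.4;0 0 0 -0.013 -0.167 0 0.4;0 0 0 -0.013 -0.167 0 0.4;0 0 0 -0.013 -0.167 0 0.4;0 0 0 -0.013 -0.167 0 0.4")

```text
time: 8.07
eef_pos: [0.4342, 0.0835, 0.1611]
tcp_rot: [0.729, 0.684, 0.0, 0.0]
contact_force: [-0.3, 0.0, 1.1]
opening: 0.698
finger_force: 0.0
```

```bash
python3 - <<'E'
from h import *
c=ctrl.read_camera("wrist");u=proj(c,(.431,.083,.040));print(u,rim(c,"b",u,80,.040))
goal((431,83,160),-3.6)
t=ctrl.read_camera("top");g=cv2.cvtColor(t["color"],cv2.COLOR_RGB2GRAY)
for y in(-.047,.016,.147):
    u=proj(t,(.597+.05*y,y,.018)).round().astype(int); q=np.zeros_like(g);cv2.circle(q,tuple(u.tolist()),11,255,-1)
    m=(cv2.inRange(g,225,255)&q); M=cv2.moments(m,True); uv=(M["m10"]/M["m00"],M["m01"]/M["m00"]);print(at_z(t,uv,.018),M["m00"])
E
cat > /dev/null
```

```text
[275.6 210.5] [431.7  84.1  13.3 355. ]
tcp [434.2  83.5 161. ] ydir -3.64 turn z -0.0 shift [-0.7 -3.1  1. ] q6 0.02
[592.7 -45.1  18. ] 199.0
[596.  15.  18.] 188.0
[604.6 146.8  18. ] 200.0
```

To row units: 129 mm / 1000 = 0.129, 110 mm / 1000 = 0.11.

Request:
send_rows(rows="0 0 0 0 -0.0027 0.06 0.4;0 0 0 0 -0.0027 0.11 0.4;0 0 0 0 -0.0027 0.129 0.4;0 0 0 0 -0.0027 0.129 0.4;0 0 0 0 -0.0027 0.129 -1;0 0 0 0 -0.0027 0.129 -1;0 0 0 0 -0.0027 0.129 -1;0 0 0 0 -0.0027 0.129 -1")

```text
time: 9.18
eef_pos: [0.4315, 0.0838, 0.0331]
tcp_rot: [0.729, 0.684, 0.001, 0.001]
contact_force: [-0.8, -0.0, 6.1]
opening: 0.26
finger_force: 48.9
```

To row units: -90 mm / 1000 = -0.09, -60 mm / 1000 = -0.06.

Request:
send_rows(rows="0 0 0 0 0 0 -1;0 0 0 0 0 -0.015 -1;0 0 0 0 0 -0.06 -1;0 0 0 0 0 -0.09 -1;0 0 0 0 0 -0.09 -1;0 0 0 0 0 -0.09 -1")

```text
time: 9.93
eef_pos: [0.429, 0.0839, 0.1208]
tcp_rot: [0.729, 0.684, -0.0, -0.001]
contact_force: [0.1, -0.3, 0.1]
opening: 0.263
finger_force: 49.1
```

Run:
```python
from h import *
for i in range(2):o=held("b",.005)
goal((604-o[0],147.5-o[1],120),-3.6)
```

```text
rim rel tcp [   0.7   -0.3   14.8 1518. ]
rim rel tcp [   0.4   -0.1   14.8 1514. ]
tcp [428.6  83.9 120. ] ydir -3.63 turn z -0.0 shift [ 74.7 170.5  -0.6] q6 0.02
```

To row units: 170.5 mm / 1000 = 0.1705, 150 mm / 1000 = 0.15.

Request:
send_rows(rows="0 0 0 0.02 0.045 0 -1;0 0 0 0.045 0.1 0 -1;0 0 0 0.065 0.15 0 -1;0 0 0 0.0745 0.1705 0 -1;0 0 0 0.0745 0.1705 0 -1;0 0 0 0.0745 0.1705 0 -1;0 0 0 0.0745 0.1705 0 -1")

```text
time: 10.9
eef_pos: [0.6035, 0.147, 0.1209]
tcp_rot: [0.729, 0.684, -0.001, -0.001]
contact_force: [-0.3, -0.4, -1.1]
opening: 0.262
finger_force: 49.2
```

Run:
```python
from h import *
for i in range(2):o=held("b",.005)
goal((604.3-o[0],147.5-o[1],51),-3.6)
```

```text
rim rel tcp [  -0.1    0.1   14.8 1541. ]
rim rel tcp [  -0.1    0.    14.8 1541. ]
tcp [604.  147.1 121.5] ydir -3.65 turn z -0.0 shift [ 0.4  0.3 70.5] q6 0.14
```

To row units: 71 mm / 1000 = 0.071, 70 mm / 1000 = 0.07.

Request:
send_rows(rows="0 0 0 0 0 0.04 -1;0 0 0 0 0 0.062 -1;0 0 0 0 0 0.067 -1;0 0 0 0 0 0.069 -1;0 0 0 0 0 0.07 -1;0 0 0 0 0 0.071 -1;0 0 0 0 0 0.071 -1")

```text
time: 11.88
eef_pos: [0.6051, 0.1474, 0.0511]
tcp_rot: [0.729, 0.684, 0.0, 0.0]
contact_force: [0.1, -0.2, -0.2]
opening: 0.265
finger_force: 49.2
```

To row units: 2.5 mm / 1000 = 0.0025, 2 mm / 1000 = 0.002.

Request:
send_rows(rows="0 0 0 0 0 0.001 -1;0 0 0 0 0 0.002 -1;0 0 0 0 0 0.0025 -1;0 0 0 0 0 0.0025 -1")

```text
time: 12.38
eef_pos: [0.605, 0.1474, 0.0492]
tcp_rot: [0.729, 0.684, -0.0, -0.0]
contact_force: [-3.5, 0.2, 5.4]
opening: 0.264
finger_force: 49.7
```

To row units: -112 mm / 1000 = -0.112, -70 mm / 1000 = -0.07.

Request:
send_rows(rows="0 0 0 0 0 0 0;0 0 0 0 0 0 0.4;0 0 0 0 0 0 0.4;0 0 0 0 0 -0.02 0.4;0 0 0 0 0 -0.07 0.4;0 0 0 0 0 -0.112 0.4;0 0 0 0 0 -0.112 0.4;0 0 0 0 0 -0.112 0.4")

```text
time: 13.38
eef_pos: [0.6047, 0.1474, 0.1607]
tcp_rot: [0.729, 0.684, 0.0, 0.0]
contact_force: [-0.6, 1.1, 0.7]
opening: 0.702
finger_force: 0.0
```

Run:
```python
from h import *
c=ctrl.read_camera("wrist");u=proj(c,(.605,.147,.056));print("placed b",u,rim(c,"b",u,60,.056))
goal((439,-94,163),-3.6)
```

```text
placed b [280.5 216.8] [605.4 147.8  13.4 407. ]
tcp [604.1 147.3 159.4] ydir -3.63 turn z -0.0 shift [-251.3 -149.5   -3.3] q6 0.14
```

To row units: -251.3 mm / 1000 = -0.2513, -149.5 mm / 1000 = -0.1495.

Request:
send_rows(rows="0 0 0 -0.045 -0.027 0 0.5;0 0 0 -0.095 -0.057 0 0.5;0 0 0 -0.145 -0.087 0 0.5;0 0 0 -0.195 -0.117 0 0.5;0 0 0 -0.24 -0.143 0 0.5;0 0 0 -0.2513 -0.1495 0 0.5;0 0 0 -0.2513 -0.1495 0 0.5;0 0 0 -0.2513 -0.1495 0 0.5")

```text
time: 14.42
eef_pos: [0.4401, -0.0932, 0.1597]
tcp_rot: [0.729, 0.685, 0.0, -0.0]
contact_force: [1.0, 0.0, 0.2]
opening: 0.754
finger_force: 0.0
```

Run:
```python
from h import *
c=ctrl.read_camera("wrist");u=proj(c,(.439,-.094,.046));print(u,rim(c,"o",u,80,.046))
t=ctrl.read_camera("top");print("top",rim(t,"o",(324,254),12,.046))
goal((438.5,-94,34),-3.6)
```

```text
[278.8 213.8] [438.8 -94.9  20.5 625. ]
top [427.7 -81.2   9.3  11. ]
tcp [440.2 -93.  159.9] ydir -3.52 turn z 0.1 shift [ -1.1  -1.6 125.9] q6 -0.37
```

To row units: 126 mm / 1000 = 0.126, -1.6 mm / 1000 = -0.0016.

Request:
send_rows(rows="0 0 0 -0.0016 -0.0014 0.06 0.5;0 0 0 -0.0016 -0.0014 0.108 0.5;0 0 0 -0.0016 -0.0014 0.126 0.5;0 0 0 -0.0016 -0.0014 0.126 0.5;0 0 0 -0.0016 -0.0014 0.126 -1;0 0 0 -0.0016 -0.0014 0.126 -1;0 0 0 -0.0016 -0.0014 0.126 -1;0 0 0 -0.0016 -0.0014 0.126 -1", grip_force=60)

```text
time: 15.52
eef_pos: [0.4397, -0.0959, 0.0356]
tcp_rot: [0.729, 0.684, 0.001, 0.002]
contact_force: [-0.3, 0.8, 6.5]
opening: 0.426
finger_force: 60.3
```

To row units: -92 mm / 1000 = -0.092, -60 mm / 1000 = -0.06.

Request:
send_rows(rows="0 0 0 0 0 0 -1;0 0 0 0 0 -0.015 -1;0 0 0 0 0 -0.06 -1;0 0 0 0 0 -0.092 -1;0 0 0 0 0 -0.092 -1;0 0 0 0 0 -0.092 -1")

```text
time: 16.27
eef_pos: [0.4371, -0.095, 0.1247]
tcp_rot: [0.729, 0.684, -0.0, -0.001]
contact_force: [-0.7, 0.6, -3.2]
opening: 0.429
finger_force: 60.5
```

Run:
```python
from h import *
for i in range(2):o=held("o",.011)
goal((592-o[0],-45.8-o[1],125),-3.6)
```

```text
rim rel tcp [   0.9    1.2   21.5 3058. ]
rim rel tcp [   0.6    1.6   21.4 3033. ]
tcp [436.7 -94.8 124. ] ydir -3.63 turn z -0.0 shift [ 57.2 151.3  -1.5] q6 -0.38
```

To row units: 151.3 mm / 1000 = 0.1513, 140 mm / 1000 = 0.14.

Request:
send_rows(rows="0 0 0 0.018 0.045 0 -1;0 0 0 0.038 0.1 0 -1;0 0 0 0.053 0.14 0 -1;0 0 0 0.057 0.1513 0 -1;0 0 0 0.057 0.1513 0 -1;0 0 0 0.057 0.1513 0 -1;0 0 0 0.057 0.1513 0 -1")

```text
time: 17.25
eef_pos: [0.5917, -0.0485, 0.1258]
tcp_rot: [0.729, 0.684, -0.0, -0.0]
contact_force: [0.0, 0.5, -2.5]
opening: 0.43
finger_force: 60.9
```

Run:
```python
from h import *
for i in range(2):o=held("o",.011)
goal((592-o[0],-45.8-o[1],54),-3.6)
```

```text
rim rel tcp [   1.8    1.6   21.8 3013. ]
rim rel tcp [   2.3    2.4   22.7 3021. ]
tcp [592.2 -48.5 126.2] ydir -3.67 turn z -0.1 shift [ 0.1 -2.5 72.2] q6 -0.19
```

To row units: 75 mm / 1000 = 0.075, 74 mm / 1000 = 0.074.

Request:
send_rows(rows="0 0 0 0.0005 -0.0005 0.04 -1;0 0 0 0.0005 -0.0005 0.062 -1;0 0 0 0.0005 -0.0005 0.069 -1;0 0 0 0.0005 -0.0005 0.071 -1;0 0 0 0.0005 -0.0005 0.073 -1;0 0 0 0.0005 -0.0005 0.074 -1;0 0 0 0.0005 -0.0005 0.075 -1;0 0 0 0.0005 -0.0005 0.075 -1")

```text
time: 18.35
eef_pos: [0.5928, -0.0477, 0.0517]
tcp_rot: [0.729, 0.684, 0.0, 0.0]
contact_force: [-1.0, 0.2, 0.3]
opening: 0.429
finger_force: 61.3
```

To row units: 1 mm / 1000 = 0.001, 0.5 mm / 1000 = 0.0005.

Request:
send_rows(rows="0 0 0 0 0 0.0005 -1;0 0 0 0 0 0.001 -1;0 0 0 0 0 0.001 -1")

```text
time: 18.73
eef_pos: [0.5928, -0.0477, 0.0517]
tcp_rot: [0.729, 0.684, 0.0, 0.0]
contact_force: [-2.9, 0.2, 7.8]
opening: 0.431
finger_force: 61.4
```

To row units: -112 mm / 1000 = -0.112, -70 mm / 1000 = -0.07.

Request:
send_rows(rows="0 0 0 0 0 0 0.1;0 0 0 0 0 0 0.5;0 0 0 0 0 0 0.5;0 0 0 0 0 -0.02 0.5;0 0 0 0 0 -0.07 0.5;0 0 0 0 0 -0.112 0.5;0 0 0 0 0 -0.112 0.5;0 0 0 0 0 -0.112 0.5")

```text
time: 19.73
eef_pos: [0.5923, -0.0476, 0.1626]
tcp_rot: [0.729, 0.684, 0.0, 0.0]
contact_force: [-0.4, 1.0, -0.7]
opening: 0.753
finger_force: 0.0
```

Run:
```python
from h import *
c=ctrl.read_camera("wrist");u=proj(c,(.592,-.046,.062));print("placed o",u,rim(c,"o",u,60,.062))
goal((494.5,-344.5,163),-3.6)
```

```text
placed o [279.5 215.8] [593.2 -46.8  20.3 683. ]
tcp [591.7 -47.5 161.4] ydir -3.63 turn z -0.0 shift [-302.6  -78.2   -1.5] q6 -0.19
```

To row units: -302.6 mm / 1000 = -0.3026, -215 mm / 1000 = -0.215.

Request:
send_rows(rows="0 0 0 -0.05 -0.013 0 0.5;0 0 0 -0.105 -0.027 0 0.5;0 0 0 -0.16 -0.041 0 0.5;0 0 0 -0.215 -0.055 0 0.5;0 0 0 -0.27 -0.07 0 0.5;0 0 0 -0.3026 -0.078 0 0.5;0 0 0 -0.3026 -0.078 0 0.5;0 0 0 -0.3026 -0.078 0 0.5")

```text
time: 20.78
eef_pos: [0.4949, -0.3436, 0.1606]
tcp_rot: [0.729, 0.684, 0.0, -0.001]
contact_force: [0.6, -0.4, -0.3]
opening: 0.748
finger_force: 0.0
```

Run:
```python
from h import *
c=ctrl.read_camera("wrist");save(c,"w4.png");u=proj(c,(.494,-.3445,.044));print(u,rim(c,"g",u,70,.044))
goal((494,-344.5,35),-3.6)
```

```text
[279.4 212.9] [ 495.  -346.1   18.2  574. ]
tcp [ 495.2 -343.3  160.8] ydir -3.58 turn z 0.0 shift [ -1.5  -0.9 125.8] q6 -0.71
```

View pics/w4.png

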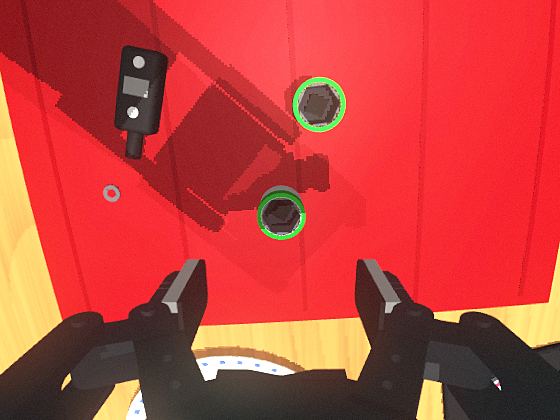

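The green socket under the gripper at (282,215) has a grey chrome body. The look-alike at (320,104) is clear of the fingers.

To row units: 127 mm / 1000 = 0.127, 108 mm / 1000 = 0.108.

Request:
send_rows(rows="0 0 0 -0.002 0 0.06 0.5;0 0 0 -0.002 0 0.108 0.5;0 0 0 -0.002 0 0.127 0.5;0 0 0 -0.002 0 0.127 0.5;0 0 0 -0.002 0 0.127 -1;0 0 0 -0.002 0 0.127 -1;0 0 0 -0.002 0 0.127 -1;0 0 0 -0.002 0 0.127 -1")

```text
time: 21.82
eef_pos: [0.4967, -0.3481, 0.0379]
tcp_rot: [0.729, 0.684, 0.0, 0.002]
contact_force: [1.3, 1.6, 7.5]
opening: 0.375
finger_force: 59.7
```

To row units: -95 mm / 1000 = -0.095, -60 mm / 1000 = -0.06.

Request:
send_rows(rows="0 0 0 0 0 0 -1;0 0 0 0 0 -0.015 -1;0 0 0 0 0 -0.06 -1;0 0 0 0 0 -0.095 -1;0 0 0 0 0 -0.095 -1;0 0 0 0 0 -0.095 -1")

```text
time: 22.58
eef_pos: [0.4945, -0.346, 0.129]
tcp_rot: [0.729, 0.684, -0.0, -0.001]
contact_force: [-0.1, -0.7, -2.2]
opening: 0.373
finger_force: 59.7
```

Run:
```python
from h import *
for i in range(2):o=held("g",.009)
goal((596-o[0],15.3-o[1],128),-3.6)
```

```text
rim rel tcp [   0.8    3.2   18.6 2389. ]
rim rel tcp [   0.6    3.7   18.5 2396. ]
tcp [ 494.1 -345.6  127.7] ydir -3.63 turn z -0.0 shift [362.9  78.5   0.5] q6 -0.72
```

Request:
send_rows(rows="0 0 0 0.05 0.01 0 -1;0 0 0 0.105 0.022 0 -1;0 0 0 0.16 0.034 0 -1;0 0 0 0.215 0.046 0 -1;0 0 0 0.27 0.058 0 -1;0 0 0 0.325 0.07 0 -1;0 0 0 0.36 0.078 0 -1;0 0 0 0.364 0.0785 0 -1")

```text
time: 23.68
eef_pos: [0.5958, 0.014, 0.1281]
tcp_rot: [0.728, 0.686, -0.001, -0.001]
contact_force: [0.2, -1.3, -1.7]
opening: 0.373
finger_force: 59.8
```

Request:
send_rows(rows="0 0 0 0 0 0 -1;0 0 0 0 0 0 -1;0 0 0 0 0 0 -1")

```text
time: 24.05
eef_pos: [0.5964, 0.0104, 0.1299]
tcp_rot: [0.73, 0.684, -0.0, -0.0]
contact_force: [0.4, 0.4, -1.1]
opening: 0.367
finger_force: 59.8
```

Run:
```python
from h import *
for i in range(2):o=held("g",.0062)
goal((596-o[0],15.3-o[1],57),-3.6)
```

```text
rim rel tcp [   0.5    2.1   19.1 2429. ]
rim rel tcp [   0.3    2.    19.1 2435. ]
tcp [596.5  10.8 130. ] ydir -3.71 turn z -0.1 shift [ 2.5 -1.  73. ] q6 -0.09
```

Contact is expected at a TCP height of about 53.9 mm.

To row units: 76 mm / 1000 = 0.076, 75 mm / 1000 = 0.075.

Request:
send_rows(rows="0 0 0 0.0023 -0.0005 0.04 -1;0 0 0 0.0023 -0.0005 0.062 -1;0 0 0 0.0023 -0.0005 0.07 -1;0 0 0 0.0023 -0.0005 0.073 -1;0 0 0 0.0023 -0.0005 0.075 -1;0 0 0 0.0023 -0.0005 0.076 -1;0 0 0 0.0023 -0.0005 0.076 -1")

```text
time: 25.02
eef_pos: [0.5966, 0.0139, 0.0546]
tcp_rot: [0.729, 0.684, 0.0, 0.0]
contact_force: [-0.0, 0.0, -2.3]
opening: 0.372
finger_force: 59.8
```

To row units: 1.5 mm / 1000 = 0.0015, 1 mm / 1000 = 0.001.

Request:
send_rows(rows="0 0 0 0 0 0.001 -1;0 0 0 0 0 0.0015 -1;0 0 0 0 0 0.0015 -1")

```text
time: 25.4
eef_pos: [0.5967, 0.014, 0.0539]
tcp_rot: [0.729, 0.684, 0.0, 0.0]
contact_force: [-2.6, 0.6, 5.5]
opening: 0.373
finger_force: 60.3
```

To row units: -130 mm / 1000 = -0.13, -120 mm / 1000 = -0.12.

Request:
send_rows(rows="0 0 0 0 0 0 0.1;0 0 0 0 0 0 0.5;0 0 0 0 0 0 0.5;0 0 0 0 0 -0.02 0.5;0 0 0 0 0 -0.07 0.5;0 0 0 0 0 -0.12 0.5;0 0 0 0 -0.06 -0.13 0.5;0 0 0 0 -0.06 -0.13 0.5")

```text
time: 26.4
eef_pos: [0.5328, 0.0186, 0.1832]
tcp_rot: [0.729, 0.685, -0.0, -0.0]
contact_force: [1.0, 0.6, -0.1]
opening: 0.747
finger_force: 0.0
```

To row units: -150 mm / 1000 = -0.15, -110 mm / 1000 = -0.11.

Request:
send_rows(rows="0 0 0 0.04 -0.11 -0.02 0.5;0 0 0 0.04 -0.15 -0.04 0.5;0 0 0 0.04 -0.15 -0.04 0.5;0 0 0 0.04 -0.15 -0.04 0.5")

```text
time: 26.9
eef_pos: [0.3891, 0.0677, 0.2244]
tcp_rot: [0.729, 0.685, 0.002, 0.002]
contact_force: [-0.1, -1.2, 0.1]
opening: 0.747
finger_force: 0.0
```

Run:
```python
from h import *
c=ctrl.read_camera("top");s=ctrl.read_camera("scene")
for k,p,h in(("o",(.5925,-.0455),.062),("g",(.596,.0153),.060),("y",(.600,.0854),.058),("b",(.6043,.147),.056)):
    print(k,rim(c,k,proj(c,(*p,h)),11,h),"want",np.array(p)*1000)
a=cv2.resize(c["color"][160:230,170:370,::-1],None,fx=3.9,fy=3.9,interpolation=cv2.INTER_CUBIC);b=cv2.resize(s["color"][175:280,200:425,::-1],(780,364))[:320]
a=a[:,:780];cv2.imwrite("pics/f.png",np.vstack([a,b]))
print(a.shape,b.shape)
```

```text
o [592.  -46.7  20.6  52. ] want [592.5 -45.5]
g [595.3  15.9  17.7  62. ] want [596.   15.3]
y [598.8  83.3  15.9  58. ] want [600.   85.4]
b [603.8 147.3  13.5  42. ] want [604.3 147. ]
(273, 780, 3) (320, 780, 3)
```

View pics/f.png

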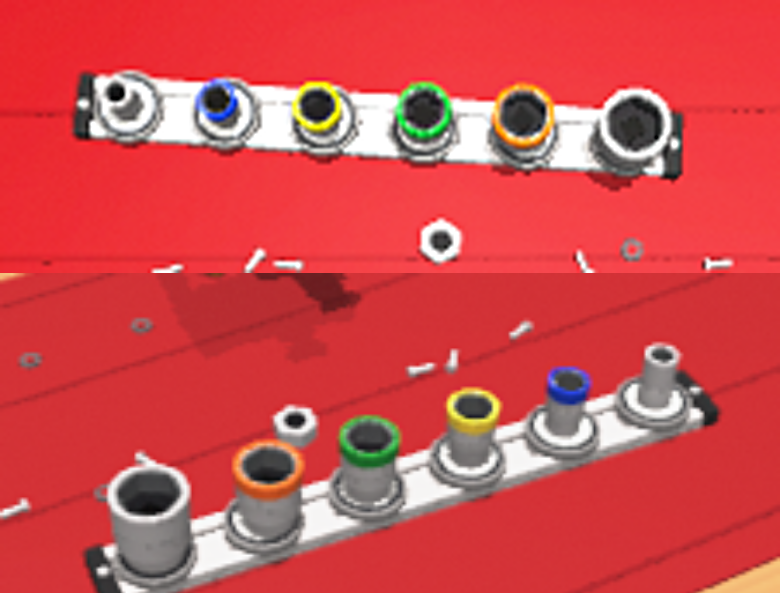

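Both views show all six sockets upright on their pads and in order of size, within about 2.5 mm of centre. I'm handing in.

```bash
python3 -c "
from plant import ctrl
print(ctrl.sign_off())"
```

```text
the job is handed in; nothing more can be done
None
```

The job is handed in: the four sockets stand upright on their pads (27 on a, 24 on b, 21 on c, 17 on d), each within about 2.5 mm of the pad centre. The end sockets and the brown look-alike were left untouched, and the arm took about 27 s of the 93 s allowed.

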